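# Swing the front bar of the flask tray into line

### The arm

A 6-joint arm with a two-finger parallel gripper is mounted at the origin on the work surface. World frame = base frame: x ahead of the robot, y to its left, z up, the work surface at z = 0. Lengths are in m, angles in rad, forces in N, time in s.
With the tool pointing down it reaches from about 0.325 to 0.9 m from the base axis. Payload 6.1 kg.
Tool frame: the origin (TCP) lies midway between the tips of the shut fingers; the grasp point (between the pads) lies 19 mm behind it; x points along the fingers, y is the direction in which the jaws open and shut, and the axes are right-handed (so a half turn about x gives the same grasp; the last joint's range is limited). The gripper opens to 85 mm and grips with 20 to 120 N. Pads are 22 mm wide; open, the fingers measure 114 mm over their backs; the gripper's body (76 mm by 85 mm) begins 54 mm behind the grasp point. The pads swing forward as they close: fully open they stand 13 mm farther back than shut.
Start: joints at [-0.126, 0.22, 1.526, -0, 1.395, -0.126], TCP at [0.625, -0, 0.231] pointing down, gripper open.
Joint ranges: [-2.98, 2.98], [-0.91, 2.08], [0.09, 2.57], [-1.24, 4.39], [0.2, 2.65], [-2.68, 2.68]. Speed limits (rad/s): [2.57, 2.57, 3.01, 3.14, 3.14, 3.14].

### API

Orientations are given as [roll, pitch, yaw] about the fixed x, y, z axes, in that order (R = Rz(yaw) Ry(pitch) Rx(roll)).
In Python, from plant import movep, move_l, set_joints, gripper_to, hold, inverse_kinematics, observe, get_image, get_calibration, Unreachable, job_done gives the robot as it stands. Calls block until the motion is done:
- movep(position, orientation): joint-space move of the TCP to a pose.
- move_l(position, feed=0.15, rotation=None, max_force=None): straight line of the TCP; rotation=None keeps the orientation; feed is the mean speed in m/s. With max_force (N) it stops when the force on the tool has changed by that much, and returns True; else False.
- set_joints(angles): joint-space move.
- gripper_to(opening, f_grip=None): finger opening in m; f_grip is the grip in N (None keeps the last); returns when the fingers have stopped.
- hold(seconds).
- inverse_kinematics(position, orientation): joint angles nearest the present ones, or None.
- observe(): the state.
- get_image(name): name is "scene" or "side" or "wrist"; returns (picture, depth): 420x560x3 uint8, red, green, blue; 420x560 float32, m along the optical axis (not along the pixel's ray), 0 where there is no reading.
- get_calibration(name): a dict with "intrinsics" (3x3 intrinsics, pixels), "dist_coeffs" ([k1, k2, p1, p2, k3] as OpenCV has them; the pictures are not rectified), "world_from_camera" (4x4, takes a point from camera to world coordinates). Camera axes: x right, y down, z forward; pixel columns grow to the right and rows downward; lengths in m; the calibration is good to about 2 mm. A picture is of the moment at which its call begins: read the wrist's pose just before it. get_calibration takes no time and is no camera call; for the wrist camera it gives the pose at the moment of the call.
A pose or a line that the arm cannot do raises Unreachable and nothing moves.
- job_done(): hands the job in, once; it reports no verdict.
The state is a dict: "time_s": time; "q": joint angles; "joint_velocities": joint speeds; "joint_torque": joint torques, N m; "eef_pos": TCP position; "tcp_rot": TCP orientation; "ft_force": force on the tool from outside, world axes, zero at the start; "torque": the same for the moment, N m; "opening": finger opening in m.
Only numpy, scipy, OpenCV 4.12 (cv2) and the standard library are available. Lean on these libraries where they do the work, as an engineer would, in place of code of your own. Each camera call takes 0.05 s, during which the arm holds its last target.

### The job

The flask tray on the lab bench is open at the front: close it with the loose metal bar. Butt the bar's notched end against the tray's steel post while the bar still lies at its slant, then, keeping the notch pressed on the post with a few newtons, swing the bar about it until its other end bears on the wooden stop, and press it home firmly on post and stop together for a moment before letting go. Be gentle: never push the bar on the post or the stop with more than 12 N, and leave the glassware in the tray undisturbed.

Things in the scene. Friction and masses are not known exactly. Their poses are not given: they have to be found in the camera images.
- bar: the loose aluminium bar, 260 long x 30 wide x 40 high (mm), hollow, about 0.15 to 0.31 kg, lying flat on the bench in front of the tray. Origin: centre of its underside; x runs along its length from the notched end to the plain square end, z up. The -x end has a V notch (45 degree flanks, mouth 22 mm wide, 11 mm deep, its apex 119 mm from the origin) that takes the post. Can be gripped across its 30 mm width and slid along the bench, which drags with about 1 to 3 N
- bar_notch (a point): point on the bar's axis at its underside, 130.3 mm from the origin towards -x: where the post's axis stands when the post is seated in the V notch
- bar_far (a point): centre of the lower edge of the bar's plain end face, 130 mm from the origin towards +x
- tray: the fixed grey-painted wooden flask tray, open at the front. Origin: on the bench, in the middle of the front line on which the bar must finally lie; y runs along this line to the post, x points into the tray, z up. Side walls 60 mm high begin 30 mm behind the line at y = -178 and +178 mm, the 6 mm thick floor board begins 70 mm behind the line; between is bare bench. Tall flasks (210 mm) stand 240 to 304 mm behind the line
- post: fixed upright steel post at one front corner of the tray, 16 mm diameter, 74 mm high with a 20 mm cap on its top 4 mm; origin on its axis at the bench, 130 mm from the tray's origin along the tray's +y. A bracket joins it to the side wall behind. It is rigid: each further millimetre that the gripped bar is driven onto it adds some 4 to 10 N
- stop: fixed rigid grey wooden block at the other front corner, 24 deep x 75 wide x 50 high (mm); origin on its front face at the bench, axes as the tray's. This face lies 15 mm behind the front line, tray y = -165 to -90 mm; the bar's long side bears flat on it, bar axis on the line, far end at y = -130. Its friction can carry over half of a lengthwise push: then press 8 to 10 N towards the post
- flask_small: small stoppered glass flask, 48 mm across, 74 mm high, standing in the tray; origin at the centre of its underside
- jar: small glass jar with a white cap, 42 mm across, 55 mm high, standing in the tray; origin at the centre of its underside
- dish: white ceramic cup, 48 mm across, 30 mm high, standing in the tray; origin at the centre of its underside

How it is judged:
By the outcome, as a careful person would: the job done as asked, in the order asked, and still so for the second after the job is handed in, with the robot touching nothing.
It also fails if it takes over 72 s, if anything falls off the work surface, if the arm or the gripper's body presses on something with over 40 N, if the wrist force passes 120 N, or if a joint passes its speed limit or range.

## Working session

There is one attempt and no reset: what is moved stays moved. The work goes in short steps, each a Python script; the robot and the scene stay as the last script left them, time stands still between calls to the robot, and variables do not carry over. Pictures are saved under pics/ and viewed, and the job is handed in when it is done.

```bash
ls; mkdir -p pics
python3 - <<'E'
from plant import *
import cv2,numpy as np
o=observe();print(o['time_s'],o['eef_pos'],o['tcp_rot'],o['ft_force'],o['opening'])
for n in['scene','side','wrist']:
    c=get_calibration(n);p,d=get_image(n)
    cv2.imwrite(f'pics/{n}0.png',p[:,:,::-1]);np.save(f'pics/{n}0_d.npy',d);np.save(f'pics/{n}0_c.npy',c,allow_pickle=True)
    print(n,np.round(c['intrinsics'],1).tolist(),c['dist_coeffs'],np.round(c['world_from_camera'],3).tolist())
E
```

```text
pics
0.0 [6.24395833e-01 9.29180202e-05 2.30192033e-01] [-1.69718562  1.56885063  3.01520099] [ 0.04253176 -0.49477963 -0.3318693 ] 0.08535238326431034
scene [[385.5, 0.0, 282.6], [0.0, 385.5, 205.7], [0.0, 0.0, 1.0]] [-0.04096728  0.          0.          0.          0.        ] [[0.469, 0.551, -0.69, 1.043], [0.883, -0.302, 0.359, -0.273], [-0.011, -0.778, -0.628, 0.485], [0.0, 0.0, 0.0, 1.0]]
side [[509.4, 0.0, 287.3], [0.0, 509.4, 200.6], [0.0, 0.0, 1.0]] [-0.05547834  0.          0.          0.          0.        ] [[-0.932, -0.189, 0.309, 0.322], [-0.362, 0.505, -0.783, 0.574], [-0.008, -0.842, -0.539, 0.444], [0.0, 0.0, 0.0, 1.0]]
wrist [[332.1, 0.0, 283.9], [0.0, 332.1, 212.0], [0.0, 0.0, 1.0]] [-0.05996978  0.          0.          0.          0.        ] [[1.0, -0.0, -0.002, 0.624], [-0.001, -0.948, -0.317, 0.081], [-0.002, 0.317, -0.948, 0.374], [0.0, 0.0, 0.0, 1.0]]
```

View pics/scene0.png

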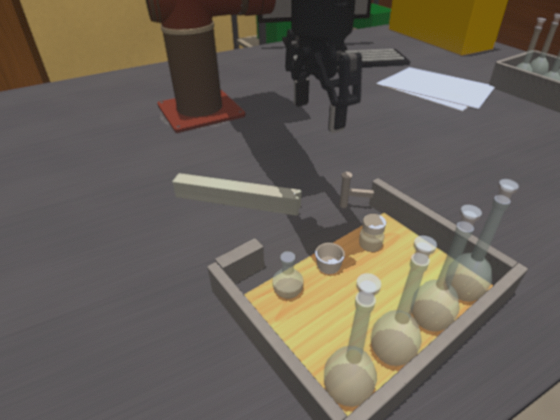

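View pics/side0.png

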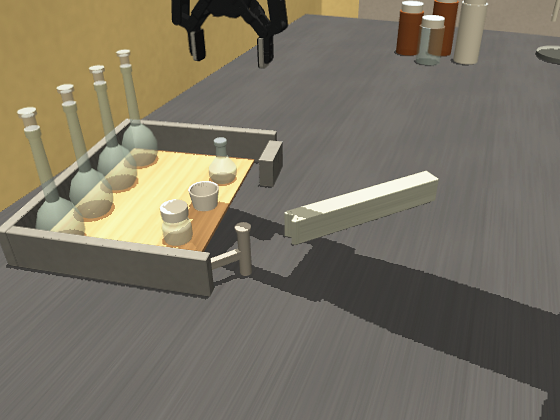

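View pics/wrist0.png

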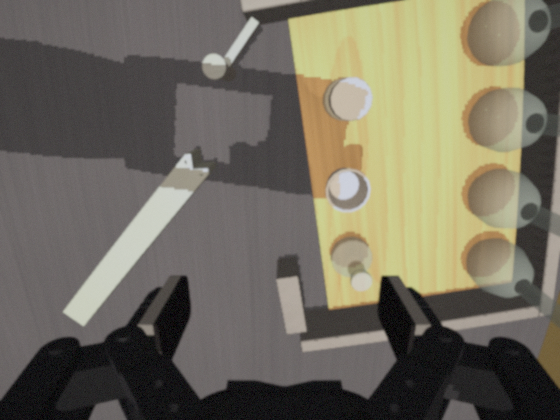

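```bash
cat > h.py <<'E'
import cv2,numpy as np
def world(n,i=0):
    d=np.load(f'pics/{n}{i}_d.npy');c=np.load(f'pics/{n}{i}_c.npy',allow_pickle=True).item()
    H,W=d.shape;u,v=np.meshgrid(np.arange(W),np.arange(H))
    p=cv2.undistortPoints(np.stack([u,v],-1).reshape(-1,1,2).astype(float),c['intrinsics'],c['dist_coeffs']).reshape(H,W,2)
    P=np.dstack([p*d[...,None],d]);T=np.asarray(c['world_from_camera'])
    Wd=P@T[:3,:3].T+T[:3,3];Wd[d<=0]=np.nan
    return Wd
def ray(c,px,z):
    p=cv2.undistortPoints(np.array(px,float).reshape(-1,1,2),c['intrinsics'],c['dist_coeffs']).reshape(-1,2)
    T=np.asarray(c['world_from_camera']);r=np.c_[p,np.ones(len(p))]@T[:3,:3].T
    s=(z-T[2,3])/r[:,2];return (T[:3,3]+r*s[:,None])
E
python3 - <<'E'
from h import *
for n in['wrist','scene','side']:
    W=world(n);img=cv2.imread(f'pics/{n}0.png')
    c=np.load(f'pics/{n}0_c.npy',allow_pickle=True).item()
    z=W[...,2];print(n,'bench z',[round(float(np.nanmedian(z[a])),4) for a in [np.abs(z)<.015]], np.isnan(z).mean())
    for lo,hi,name in[(.033,.047,'bar'),(.066,.082,'cap'),(.043,.057,'stop')]:
        m=((z>lo)&(z<hi)).astype(np.uint8)
        k,l,s,ce=cv2.connectedComponentsWithStats(m)
        for i in np.argsort(-s[1:,4])[:7]+1:
            if s[i,4]<40: continue
            cn=max(cv2.findContours((l==i).astype(np.uint8),0,2)[0],key=cv2.contourArea)
            bx=cv2.boxPoints(cv2.minAreaRect(cn))
            w=W[l==i];print(name,s[i].tolist(),np.round(np.nanmean(w,0),4),'box',bx.round(0).tolist(),ray(c,bx,{'bar':.04,'cap':.074,'stop':.05}[name])[:,:2].round(4).tolist())
E
```

```text
wrist bench z [0.0014] 0.00415391156462585
bar [63, 153, 148, 173, 5603] [ 0.4589 -0.0627  0.0408] box [[58.0, 308.0], [188.0, 150.0], [212.0, 169.0], [82.0, 328.0]] [[0.3471, -0.154], [0.5272, 0.0355], [0.5501, 0.0154], [0.3718, -0.1822]]
bar [222, 0, 139, 80, 1034] [0.6049 0.1451 0.0401] box [[200.0, 41.0], [337.0, -39.0], [360.0, 0.0], [223.0, 80.0]] [[0.546, 0.1358], [0.6699, 0.2008], [0.6916, 0.1696], [0.5655, 0.1011]]
bar [539, 29, 15, 85, 723] [0.8779 0.1139 0.0407] box [[538.0, 113.0], [541.0, 29.0], [553.0, 29.0], [551.0, 113.0]] [[0.8786, 0.0745], [0.8653, 0.1517], [0.8783, 0.1522], [0.8924, 0.0747]]
bar [473, 0, 49, 66, 721] [0.8112 0.1408 0.0416] box [[461.0, 12.0], [496.0, -2.0], [521.0, 61.0], [487.0, 75.0]] [[0.7856, 0.1624], [0.8172, 0.1756], [0.8511, 0.1222], [0.818, 0.1083]]
bar [473, 87, 53, 65, 660] [0.8241 0.0688 0.0417] box [[466.0, 142.0], [484.0, 78.0], [525.0, 89.0], [507.0, 154.0]] [[0.8075, 0.0437], [0.816, 0.1055], [0.8599, 0.0963], [0.8534, 0.0328]]
bar [431, 295, 95, 21, 639] [ 0.8534 -0.1472  0.0404] box [[431.0, 306.0], [524.0, 292.0], [525.0, 301.0], 
[... 10403 characters left out ...]
.0, 165.0], [112.0, 177.0], [106.0, 206.0]] [[0.8782, 0.1063], [0.9336, 0.0309], [0.8308, 0.0322], [0.7867, 0.1045]]
stop [36, 208, 46, 25, 486] [0.8187 0.1627 0.0502] box [[34.0, 219.0], [79.0, 207.0], [84.0, 226.0], [39.0, 237.0]] [[0.8614, 0.1675], [0.8204, 0.1214], [0.7824, 0.1566], [0.8222, 0.1992]]
stop [90, 144, 46, 29, 459] [ 0.86   -0.0035  0.0501] box [[87.0, 167.0], [97.0, 141.0], [137.0, 156.0], [127.0, 182.0]] [[0.8919, 0.0195], [0.9398, -0.0644], [0.8343, -0.039], [0.798, 0.0381]]
stop [116, 124, 40, 27, 380] [ 0.8726 -0.0871  0.0501] box [[113.0, 143.0], [122.0, 121.0], [158.0, 135.0], [149.0, 157.0]] [[0.9063, -0.0687], [0.9505, -0.1536], [0.8478, -0.1212], [0.8141, -0.0436]]
```

```bash
python3 -c "
import cv2
a=cv2.imread('pics/wrist0.png')
b=a[20:350,40:370];cv2.imwrite('pics/w0z.png',cv2.resize(b[:200,100:],None,fx=3.4,fy=3,interpolation=2))
b=a[220:350,40:340];cv2.imwrite('pics/w0y.png',cv2.resize(b,None,fx=2.6,fy=2.6,interpolation=2))"
```

```text
(no output)
```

View pics/w0z.png

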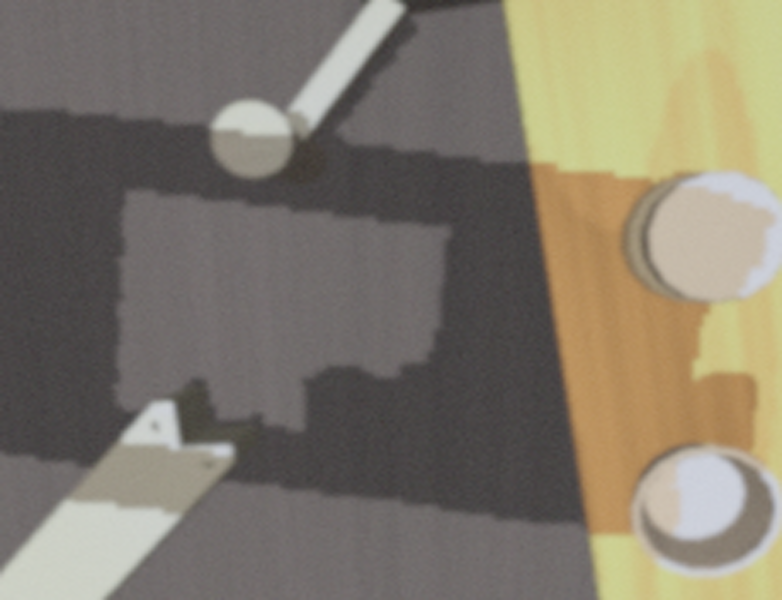

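View pics/w0y.png

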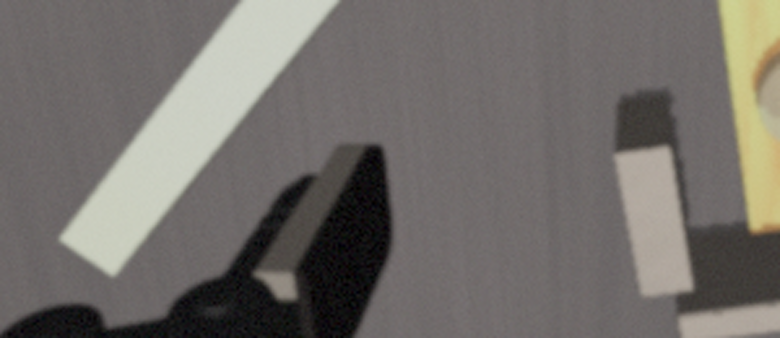

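The wrist view shows the bar with its notch apex at about (193,168) and its plain end at about (73,319). The post cap is at (214,66), and the front edge of the stop's top runs from (276,278) to (286,334). I'll turn these pixels into world positions.

Run:
```python
from h import *
c=np.load('pics/wrist0_c.npy',allow_pickle=True).item()
b=ray(c,[(188.5,154),(209.1,170),(192.9,168.3),(62.3,312.3),(84.2,326.5)],.04)[:,:2]
s=ray(c,[(276.5,278.5),(296.9,275.8),(306.2,331.5),(286.2,334.2)],.05)[:,:2]
p=ray(c,[(214,66)],.074)[0,:2]
print('bar',b.round(4),'\nstop',s.round(4),'post',p.round(4))
n=(b[0]+b[1])/2;f=(b[3]+b[4])/2
print('len',np.linalg.norm(n-f),'widths',np.linalg.norm(b[0]-b[1]),np.linalg.norm(b[3]-b[4]),'ang',np.degrees(np.arctan2(*(n-f)[::-1])),'ctr',(n+f)/2)
print('stop len',np.linalg.norm(s[0]-s[3]),np.linalg.norm(s[0]-s[1]),'ang',[np.degrees(np.arctan2(*(a-d)[::-1])) for a,d in((s[0],s[3]),(s[1],s[2]))])
# line angle from post + stop face: distance from post to face line =15
m=(s[0]+s[3])/2 # y=-127.5, x=+15
v=p-m;L=np.hypot(257.5,15);th=np.degrees(np.arctan2(v[1],v[0]))+np.degrees(0)
# in tray frame v=( -15,257.5): angle from tray y = +atan(15/257.5)
print('dist',np.linalg.norm(v),'line ang',th-np.degrees(np.arctan2(15,257.5)))
```

```text
bar [[ 0.5272  0.0313]
 [ 0.547   0.0149]
 [ 0.5305  0.0167]
 [ 0.3512 -0.1602]
 [ 0.3751 -0.1804]] 
stop [[ 0.6152 -0.1045]
 [ 0.6377 -0.1011]
 [ 0.6496 -0.1757]
 [ 0.626  -0.1796]] post [0.5647 0.1105]
len 0.26015555869236834 widths 0.025745784702950754 0.031289800505705956 ang 48.02464752121613 ctr [ 0.45011496 -0.07361969]
stop len 0.07583332705446079 0.022751115466884967 ang [np.float64(98.22599131754), np.float64(99.09798319649954)]
dist 0.2586128883113146 line ang 99.13627597240573
```

```bash
cat > c.py <<'E'
from plant import *
import numpy as np
POST=np.array([.5647,.1105]);TH0=np.radians(48.0);LINE=np.radians(98.9);GR=.1603;Z=.006
def u(t):return np.array([np.cos(t),np.sin(t)])
def rot(t):return [0,np.pi/2,t-np.pi]
def pos(t,gap=0,z=Z,post=POST):
    return [*(post-u(t)*(GR+gap)),z]
def st(tag=''):
    o=observe();p=np.array(o['eef_pos']);f=np.array(o['ft_force']);print(tag,'t%.2f'%o['time_s'],'p',p.round(4),'f',f.round(2),'tz %.2f'%o['torque'][2],'op %.4f'%o['opening']);return o
E
python3 - <<'E'
from c import *
g=np.array([.45011,-.07362])-u(TH0)*.03
movep([*g,.12],rot(TH0)); st()
import cv2
c=get_calibration('wrist');p,d=get_image('wrist');cv2.imwrite('pics/wrist1.png',p[:,:,::-1]);np.save('pics/wrist1_c.npy',c,allow_pickle=True);np.save('pics/wrist1_d.npy',d)
gripper_to(.06,40)
st()
E
```

```text
t1.12 p [ 0.4316 -0.0963  0.1212] f [0.24 1.06 0.32] tz 0.01 op 0.0854
 t1.54 p [ 0.4303 -0.0958  0.1201] f [-0.81  0.37 -0.17] tz 0.00 op 0.0604
```

View pics/wrist1.png

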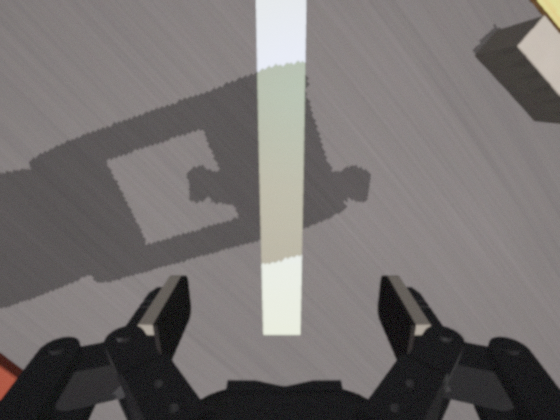

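The bar stands upright and centred between the fingers, with its axis at column 282 and its plain end at row 335. Descending to grip.

Run:
```python
from c import *
from h import ray
c=np.load('pics/wrist1_c.npy',allow_pickle=True).item()
q=ray(c,[(263,335),(300.5,334.5),(258,20),(306,20)],.04)[:,:2];print(q.round(4))
f=(q[0]+q[1])/2; d=(q[2]+q[3])/2-f; t=np.arctan2(d[1],d[0]); print('far',f.round(4),'ang',np.degrees(t))
ctr=f+u(t)*.13; print('ctr',ctr)
g=f+u(t)*.10; print('g',g)
move_l([*g,.12],feed=.1,rotation=rot(t))
b=move_l([*g,Z],feed=.12,max_force=8); st('down %s'%b)
gripper_to(.02,60); o=st('grip'); print(o['tcp_rot'])
```

```text
[[ 0.3513 -0.1597]
 [ 0.3745 -0.18  ]
 [ 0.5061  0.0102]
 [ 0.5278 -0.0093]]
far [ 0.3629 -0.1698] ang 47.86940928819585
ctr [ 0.4501401  -0.07341533]
g [ 0.43001542 -0.09566386]
down False t2.89 p [ 0.4307 -0.0959  0.0067] f [-0.83  0.32  0.31] tz 0.01 op 0.0601
grip t3.27 p [ 0.4309 -0.0961  0.0069] f [-0.41  0.59  5.92] tz 0.04 op 0.0290
[ 1.89071495  1.56886687 -0.41540996]
```

Run:
```python
from c import *
o=observe();g=[.43002,-.09566]
for dz in(.0005,.001):
    move_l([*g,Z+dz],feed=.02); o=st(dz)
    if o['ft_force'][2]<1.5:break
```

```text
0.0005 t3.52 p [ 0.4304 -0.0958  0.0069] f [-1.78 -0.39  4.83] tz -0.03 op 0.0294
0.001 t3.77 p [ 0.4298 -0.0956  0.0069] f [-0.43 -0.3   2.04] tz -0.01 op 0.0289
```

```bash
cat >> c.py <<'E'
Z=.0071
TH0=np.radians(47.87)
def favg(n=8,dt=.02):
    F=[]
    for _ in range(n):
        o=observe();F.append([*o['ft_force'],o['torque'][2]]);hold(dt)
    F=np.array(F);return F.mean(0),F.std(0)
E
python3 - <<'E'
from c import *
print(favg())
p=pos(TH0,.025,Z); b=move_l(p,feed=.05,rotation=rot(TH0),max_force=15)
st(b);print(favg())
p=pos(TH0,.012,Z); b=move_l(p,feed=.02,max_force=8);st(b);f,s=favg();print(f,s,'axial',f[:2]@u(TH0))
import cv2
c=get_calibration('wrist');p,d=get_image('wrist');cv2.imwrite('pics/wrist2.png',p[:,:,::-1]);np.save('pics/wrist2_c.npy',c,allow_pickle=True)
p,d=get_image('side');cv2.imwrite('pics/side2.png',cv2.resize(p[140:300,160:460,::-1],None,fx=2.5,fy=2.5))
E
```

```text
(array([-0.65170701, -0.13260689,  2.16453097, -0.04673825]), array([0.37566374, 0.29853402, 0.35742808, 0.02542822]))
False t5.44 p [ 0.4403 -0.0271  0.0071] f [ 0.04  0.44 -2.71] tz 0.05 op 0.0293
(array([-2.65525649e-02,  7.08661292e-02, -1.91664498e+00,  1.20757796e-03]), array([0.24827793, 0.48107096, 0.67788259, 0.03325776]))
False t6.38 p [ 0.4491 -0.0172  0.0071] f [-0.63 -0.   -1.11] tz -0.06 op 0.0296
[-0.00442301 -0.09798998 -1.57062205 -0.00723597] [0.58337314 0.55230091 0.2192339  0.04588267] axial -0.07563880682115162
```

View pics/wrist2.png

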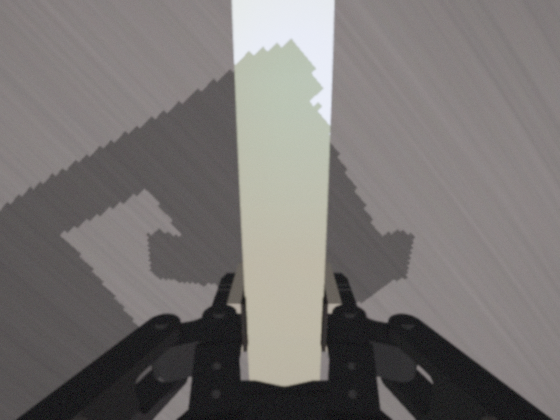

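View pics/side2.png

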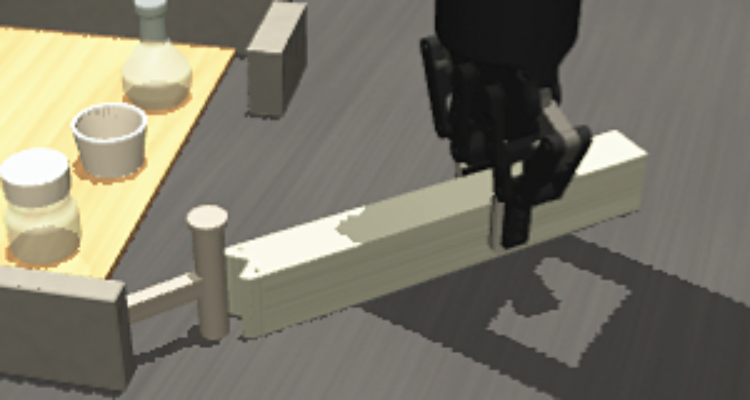

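The side view shows the bar axis heading straight at the post, with the notch mouth at (245,262) and the post at (212,270). The force reading suggests the bar is being carried slightly, so I'll lower it a touch and then butt it against the post.

```bash
sed -i 's/^Z=.0071/Z=.0066/' c.py
python3 - <<'E'
from c import *
p=pos(TH0,.012,Z);move_l(p,feed=.02);f,s=favg();print(f)
gap=.007
move_l(pos(TH0,gap,Z),feed=.02,max_force=6);f,s=favg(6);print(gap,f.round(2),'axial %.2f'%(f[:2]@u(TH0)))
while gap>-.006:
    gap-=.0008
    b=move_l(pos(TH0,gap,Z),feed=.01,max_force=6);f,s=favg(6);a=f[:2]@u(TH0)
    print('%.4f'%gap,b,f.round(2),'ax %.2f'%a,'lat %.2f'%(f[:2]@u(TH0-np.pi/2)),observe()['time_s'])
    if a<-4.5 or b:break
E
```

```text
[-2.37089144  0.09309805  4.16573077 -0.01622036]
0.007 [ 0.3  -0.53  3.43 -0.03] axial -0.19
0.0062 False [-1.65 -2.88  4.93  0.  ] ax -3.24 lat 0.71 7.8417
0.0054 False [-2.27 -3.19  6.14 -0.02] ax -3.89 lat 0.46 8.1917
0.0046 False [-2.79 -3.27  6.66 -0.04] ax -4.30 lat 0.12 8.5417
0.0038 False [-3.16 -3.66  7.01 -0.01] ax -4.83 lat 0.11 8.8917
```

```bash
sed -i 's/^Z=.0066/Z=.0070/' c.py
python3 - <<'E'
from c import *
gap=.0038
move_l(pos(TH0,gap,Z),feed=.02);f,s=favg();print(f.round(2),'ax %.2f'%(f[:2]@u(TH0)))
while gap>-.006:
    gap-=.0005
    b=move_l(pos(TH0,gap,Z),feed=.01,max_force=6);f,s=favg(6);a=f[:2]@u(TH0)
    print('%.4f'%gap,b,f.round(2),'ax %.2f'%a,'lat %.2f'%(f[:2]@u(TH0-np.pi/2)),observe()['time_s'],np.round(observe()['eef_pos'],4))
    if a<-5 or b:break
E
```

```text
[-1.23 -2.02  2.66 -0.08] ax -2.33
0.0033 False [-1.4  -1.54  1.86 -0.04] ax -2.08 lat -0.00 9.625 [ 0.4549 -0.0108  0.0069]
0.0028 False [-0.44 -0.86  0.6  -0.03] ax -0.93 lat 0.25 9.975 [ 0.4552 -0.0103  0.0069]
0.0023 False [ 0.07 -0.41 -0.81 -0.04] ax -0.26 lat 0.33 10.325 [ 0.4555 -0.01    0.0069]
0.0018 False [-2.4  -2.66  0.63 -0.08] ax -3.59 lat 0.00 10.675 [ 0.4556 -0.0099  0.0069]
0.0013 False [-4.11 -4.83  1.62 -0.16] ax -6.34 lat 0.20 11.025 [ 0.4558 -0.0098  0.0069]
```

```bash
cat > swing.py <<'E'
from c import *
import json,sys
def swing(t,gap,tend,step,z=Z,target=5.,K=6000.,feed=.04,latmax=5,n=5):
    f,_=favg(n);
    while t<tend-1e-6:
        N=-(f[:2]@u(t))
        gap+=np.clip((N-target)/K*.7,-.0006,.0006)
        if f[2]>4:z+=.0002
        if f[2]<-1.5:z-=.0002
        t=min(t+step,tend)
        b=move_l(pos(t,gap,z),feed=feed,rotation=rot(t),max_force=7)
        f,_=favg(n,.015)
        lat=f[:2]@u(t-np.pi/2)
        print('%.1f gap %.4f z %.4f %s N %.2f lat %.2f fz %.2f tz %.2f t %.2f'%(np.degrees(t),gap,z,b,-(f[:2]@u(t)),lat,f[2],f[3],observe()['time_s']))
        if b or -(f[:2]@u(t))>9 or -(f[:2]@u(t))<1.5 or abs(lat)>latmax:break
    json.dump([t,gap,z],open('s.json','w'));return t,gap,z
E
python3 - <<'E'
from swing import *
r=np.radians
swing(TH0,.0014,r(60),r(2))
E
```

```text
49.9 gap 0.0016 z 0.0070 False N 1.81 lat 1.65 fz -0.78 tz -0.33 t 11.48
51.9 gap 0.0012 z 0.0070 False N 4.31 lat 2.94 fz -0.68 tz -0.46 t 11.86
53.9 gap 0.0011 z 0.0070 False N 4.69 lat 3.46 fz -0.57 tz -0.51 t 12.23
55.9 gap 0.0011 z 0.0070 False N 4.73 lat 3.24 fz -0.89 tz -0.49 t 12.61
57.9 gap 0.0011 z 0.0070 False N 5.85 lat 3.51 fz -0.82 tz -0.47 t 12.98
59.9 gap 0.0012 z 0.0070 False N 5.04 lat 2.68 fz -0.68 tz -0.46 t 13.36
60.0 gap 0.0012 z 0.0070 False N 4.90 lat 2.63 fz -0.95 tz -0.44 t 13.69
```

```bash
cat > swing.py <<'E'
from c import *
import json
def dec(f,t):
    N=-(f[:2]@u(t));lat=f[:2]@u(t-np.pi/2);return N,lat,f[3]
def tgt(t,gap,off,z):
    p=np.array(pos(t,gap,z));p[:2]+=off*u(t-np.pi/2);return p
def swing(t,gap,off,z,tend,step,target=5.,K=6000.,feed=.04,n=5,stoplat=-4,gl=1):
    f,_=favg(n)
    while t<tend-1e-6:
        N,lat,tz=dec(f,t)
        gap+=np.clip((N-target)/K*.7,-.0006,.0006)
        off+=gl*np.clip(-tz/.16/3000*.4,-.0004,.0004)
        if f[2]>4:z+=.0002
        if f[2]<-1.5:z-=.0002
        t=min(t+step,tend)
        b=move_l(tgt(t,gap,off,z),feed=feed,rotation=rot(t),max_force=7)
        f,_=favg(n,.015);N,lat,tz=dec(f,t)
        print('%.1f gap %.4f off %.4f z %.4f %s N %.2f lat %.2f fz %.2f tz %.2f t %.2f'%(np.degrees(t),gap,off,z,b,N,lat,f[2],tz,observe()['time_s']))
        if b or N>9 or N<1.5 or lat<stoplat:break
    json.dump([t,gap,off,z],open('s.json','w'))
E
echo '[1.0471975512,0.0012,0,0.007]'>s.json
python3 - <<'E'
from swing import *
r=np.radians
swing(*json.load(open('s.json')),r(80),r(2))
E
```

```text
62.0 gap 0.0012 off 0.0004 z 0.0070 False N 5.05 lat 2.59 fz -0.63 tz -0.34 t 14.16
64.0 gap 0.0012 off 0.0007 z 0.0070 False N 5.29 lat 1.86 fz -0.27 tz -0.26 t 14.54
66.0 gap 0.0013 off 0.0009 z 0.0070 False N 5.79 lat 1.70 fz -0.21 tz -0.17 t 14.93
68.0 gap 0.0014 off 0.0010 z 0.0070 False N 5.53 lat 1.15 fz 0.34 tz -0.06 t 15.30
70.0 gap 0.0014 off 0.0011 z 0.0070 False N 5.11 lat 1.19 fz 0.97 tz -0.02 t 15.68
72.0 gap 0.0014 off 0.0011 z 0.0070 False N 5.04 lat 0.77 fz 0.23 tz 0.00 t 16.05
74.0 gap 0.0014 off 0.0011 z 0.0070 False N 5.85 lat 0.54 fz 0.70 tz 0.07 t 16.43
76.0 gap 0.0015 off 0.0010 z 0.0070 False N 5.24 lat 1.00 fz 0.58 tz 0.01 t 16.80
78.0 gap 0.0016 off 0.0010 z 0.0070 False N 5.03 lat 0.95 fz 0.66 tz -0.02 t 17.18
80.0 gap 0.0016 off 0.0010 z 0.0070 False N 5.07 lat 0.79 fz 0.43 tz -0.02 t 17.55
```

Run:
```python
from swing import *
r=np.radians
swing(*json.load(open('s.json')),r(94),r(2),stoplat=-2.5)
swing(*json.load(open('s.json')),r(96),r(.5),stoplat=-2.5,gl=0,feed=.02)
import cv2
c=get_calibration('wrist');p,d=get_image('wrist');cv2.imwrite('pics/wrist3.png',p[:,:,::-1])
p,d=get_image('scene');cv2.imwrite('pics/scene3.png',cv2.resize(p[130:330,160:460,::-1],None,fx=2.6,fy=2.6))
```

```text
82.0 gap 0.0016 off 0.0011 z 0.0070 False N 5.04 lat 0.96 fz 0.40 tz -0.00 t 18.01
84.0 gap 0.0016 off 0.0011 z 0.0070 False N 4.88 lat 0.51 fz 0.81 tz 0.00 t 18.38
86.0 gap 0.0016 off 0.0011 z 0.0070 False N 4.92 lat 0.87 fz 0.47 tz -0.02 t 18.76
88.0 gap 0.0016 off 0.0011 z 0.0070 False N 4.83 lat 0.57 fz 0.29 tz -0.04 t 19.13
90.0 gap 0.0016 off 0.0011 z 0.0070 False N 4.92 lat 0.50 fz 0.25 tz -0.00 t 19.51
92.0 gap 0.0016 off 0.0011 z 0.0070 False N 5.47 lat 0.80 fz 0.34 tz 0.02 t 19.88
94.0 gap 0.0016 off 0.0011 z 0.0070 False N 5.24 lat 0.74 fz 0.75 tz 0.05 t 20.26
94.5 gap 0.0016 off 0.0011 z 0.0070 False N 5.02 lat 0.71 fz 0.25 tz 0.02 t 20.68
95.0 gap 0.0016 off 0.0011 z 0.0070 False N 5.39 lat 0.59 fz 0.16 tz 0.01 t 21.01
95.5 gap 0.0017 off 0.0011 z 0.0070 False N 4.89 lat -0.18 fz 0.81 tz -0.01 t 21.34
96.0 gap 0.0017 off 0.0011 z 0.0070 False N 5.31 lat 0.53 fz 0.49 tz 0.00 t 21.68
```

View pics/scene3.png

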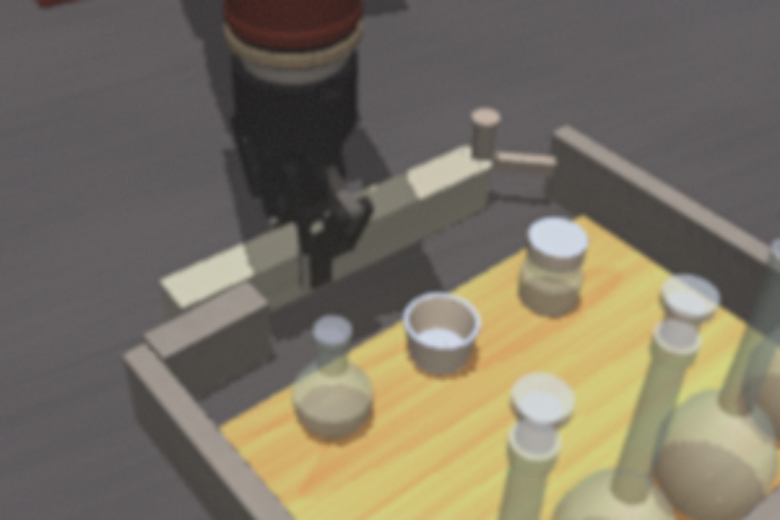

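The bar is seated on the post at about (485,165) and its far end is just short of the stop at about (205,305). I'll close in with fine steps.

Run:
```python
from swing import *
r=np.radians
swing(*json.load(open('s.json')),r(100.5),r(.25),stoplat=-2.2,gl=0,feed=.02,target=5.5)
```

```text
96.2 gap 0.0016 off 0.0011 z 0.0070 False N 5.29 lat 0.49 fz 0.78 tz 0.00 t 22.19
96.5 gap 0.0016 off 0.0011 z 0.0070 False N 5.28 lat -0.14 fz 0.37 tz 0.00 t 22.52
96.7 gap 0.0016 off 0.0011 z 0.0070 False N 5.75 lat 0.46 fz 0.44 tz -0.00 t 22.86
97.0 gap 0.0016 off 0.0011 z 0.0070 False N 5.54 lat 0.09 fz 0.32 tz 0.01 t 23.19
97.2 gap 0.0016 off 0.0011 z 0.0070 False N 5.29 lat 0.38 fz 0.80 tz 0.03 t 23.52
97.5 gap 0.0016 off 0.0011 z 0.0070 False N 5.38 lat 0.29 fz 0.57 tz 0.01 t 23.86
97.7 gap 0.0016 off 0.0011 z 0.0070 False N 5.56 lat 0.07 fz 0.46 tz 0.02 t 24.19
98.0 gap 0.0016 off 0.0011 z 0.0070 False N 5.57 lat 0.26 fz 0.65 tz 0.02 t 24.52
98.2 gap 0.0016 off 0.0011 z 0.0070 False N 4.97 lat -0.11 fz 0.77 tz 0.03 t 24.86
98.5 gap 0.0015 off 0.0011 z 0.0070 False N 6.00 lat -0.15 fz 0.81 tz 0.02 t 25.19
98.7 gap 0.0016 off 0.0011 z 0.0070 False N 5.86 lat 0.14 fz 0.68 tz 0.03 t 25.52
99.0 gap 0.0016 off 0.0011 z 0.0070 False N 5.30 lat 0.08 fz 0.75 tz 0.05 t 25.86
99.2 gap 0.0016 off 0.0011 z 0.0070 False N 5.34 lat -2.60 fz 3.01 tz -0.38 t 26.19
```

```bash
cat > press.py <<'E'
from swing import *
def step(t,gap,off,z,dt=0,dg=0,do=0,n=6):
    t+=np.radians(dt);gap+=dg;off+=do
    b=move_l(tgt(t,gap,off,z),feed=.01,rotation=rot(t),max_force=7)
    f,_=favg(n,.015);N,lat,tz=dec(f,t)
    S=(-tz-.16*lat)/(.26) # lat=L-S ; -tz=.16L+.1S (far-end contact)
    print('%.2f gap %.4f off %.4f %s N %.2f lat %.2f fz %.2f tz %.2f | S~%.1f L~%.1f t %.2f'%(np.degrees(t),gap,off,b,N,lat,f[2],tz,S,S+lat,observe()['time_s']))
    json.dump([t,gap,off,z],open('s.json','w'));return N,S,S+lat
E
python3 - <<'E'
from press import *
s=lambda **k:step(*json.load(open('s.json')),**k)
s()
s(do=.0002)
s(do=.0002)
E
```

```text
99.25 gap 0.0016 off 0.0011 False N 5.08 lat -2.51 fz 2.34 tz -0.38 | S~3.0 L~0.5 t 26.54
99.25 gap 0.0016 off 0.0013 False N 5.75 lat -3.78 fz 3.35 tz -0.39 | S~3.8 L~0.0 t 26.89
99.25 gap 0.0016 off 0.0015 False N 5.41 lat -4.34 fz 4.15 tz -0.41 | S~4.3 L~-0.1 t 27.24
```

Run:
```python
from press import *
s=lambda **k:step(*json.load(open('s.json')),**k)
N,S,L=s(do=.0002)
while N<8.3:
    N,S,L=s(dg=-.0003 if N<7 else -.0002,do=.0001 if S<5.5 else 0)
import cv2
s(n=25)
p,d=get_image('wrist');cv2.imwrite('pics/wrist4.png',p[:,:,::-1])
s(n=10)
```

```text
99.25 gap 0.0016 off 0.0017 False N 5.33 lat -5.35 fz 5.10 tz -0.41 | S~4.9 L~-0.5 t 27.59
99.25 gap 0.0013 off 0.0018 False N 6.63 lat -5.86 fz 5.30 tz -0.39 | S~5.1 L~-0.8 t 27.94
99.25 gap 0.0010 off 0.0019 False N 7.97 lat -6.60 fz 4.61 tz -0.40 | S~5.6 L~-1.0 t 28.29
99.25 gap 0.0008 off 0.0019 False N 8.52 lat -6.20 fz 5.14 tz -0.37 | S~5.2 L~-1.0 t 28.64
99.25 gap 0.0008 off 0.0019 False N 8.64 lat -6.32 fz 4.81 tz -0.39 | S~5.4 L~-0.9 t 29.31
99.25 gap 0.0008 off 0.0019 False N 8.43 lat -6.68 fz 4.87 tz -0.38 | S~5.6 L~-1.1 t 29.77
```

View pics/wrist4.png

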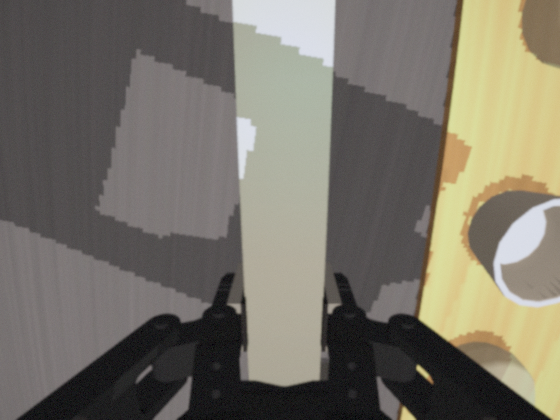

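Post and stop have been pressed together for over a second, at about 8.5 N along the bar and 5.5 N on the stop. Nothing has tipped over in this view. Releasing.

Run:
```python
from press import *
t,gap,off,z=json.load(open('s.json'))
gripper_to(.05); st('open'); print(favg())
p=tgt(t,gap,off,z)
b=move_l([p[0],p[1],.13],feed=.08,max_force=15); st('up %s'%b)
# camera view from over the front line, 
import cv2
m=POST-u(t)*.16
movep([m[0]-.0,m[1]-.03,.27],rot(t)); st()
c=get_calibration('wrist');q,d=get_image('wrist');cv2.imwrite('pics/wrist5.png',q[:,:,::-1]);np.save('pics/wrist5_c.npy',c,allow_pickle=True);np.save('pics/wrist5_d.npy',d)
q,d=get_image('scene');cv2.imwrite('pics/scene5.png',cv2.resize(q[130:330,160:460,::-1],None,fx=2.6,fy=2.6))
```

```text
open t30.11 p [ 0.5921 -0.0474  0.0067] f [-0.31  0.19 -0.18] tz -0.00 op 0.0501
(array([-0.04092392, -0.03070461, -0.19286745, -0.00525562]), array([0.26466598, 0.44664479, 0.18509303, 0.01887472]))
up False t31.93 p [ 0.5921 -0.0481  0.1293] f [ 0.36  0.34 -0.64] tz -0.02 op 0.0499
 t32.56 p [ 0.5905 -0.0776  0.2703] f [ 0.16  0.67 -0.57] tz 0.05 op 0.0502
```

View pics/wrist5.png

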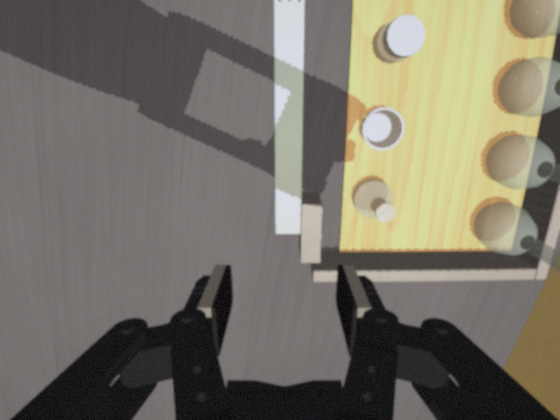

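View pics/scene5.png

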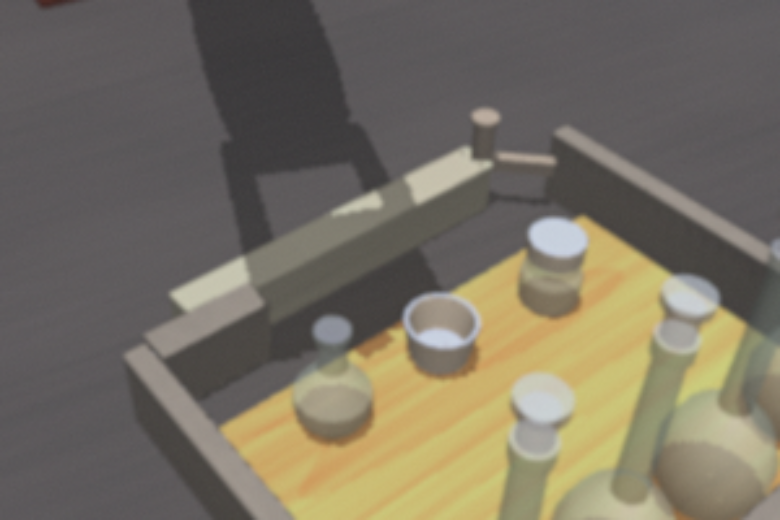

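The bar lies flush along the stop, with its plain end at (288,233) and the stop top at x≈302. I'll move the wrist camera so that it also sees the post end.

Run:
```python
from press import *
t,gap,off,z=json.load(open('s.json'))
import cv2
m=POST-u(t)*.13
movep([m[0],m[1]+.02,.30],rot(t)); hold(.3); st()
c=get_calibration('wrist');q,d=get_image('wrist');cv2.imwrite('pics/wrist6.png',q[:,:,::-1]);np.save('pics/wrist6_c.npy',c,allow_pickle=True);np.save('pics/wrist6_d.npy',d)
cv2.imwrite('pics/w6z.png',cv2.resize(q[0:260,230:380,::-1],None,fx=2.3,fy=2.3,interpolation=2))
q,d=get_image('side');cv2.imwrite('pics/side6.png',cv2.resize(q[130:290,150:400,::-1],None,fx=3,fy=3))
```

```text
t33.39 p [0.5853 0.0013 0.299 ] f [-0.19 -0.42 -0.98] tz 0.05 op 0.0502
```

View pics/w6z.png

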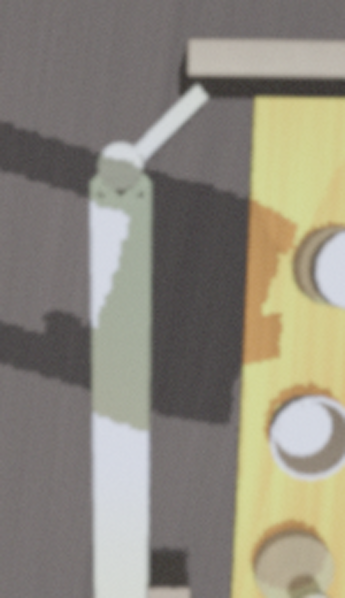

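View pics/side6.png

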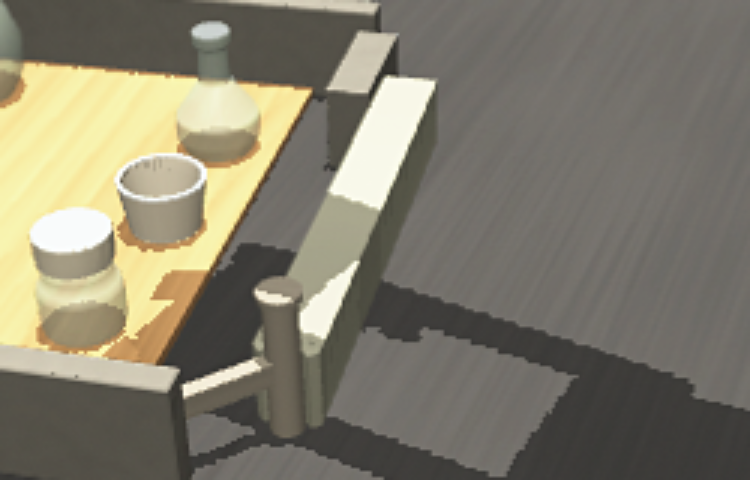

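In the overhead view the post cap sits centred in the notch at (121,165). The side view shows the post nested in the V, and the glassware is standing. One numeric check of the bar's fit against the stop comes next.

Run:
```python
from h import *
c=np.load('pics/wrist5_c.npy',allow_pickle=True).item();W=world('wrist',5);z=W[...,2]
g=cv2.imread('pics/wrist5.png').astype(int)
y=g.sum(2)
def edges(r,lo,hi):
    row=cv2.GaussianBlur(y[r:r+1].astype(np.float32),(5,1),0)[0];d=np.diff(row);s=d[lo:hi];return lo+np.argmax(s)+.5,lo+np.argmin(s)+.5
L=[];R=[]
for r in list(range(5,60))+list(range(180,186)):
    a,_=edges(r,265,285);_,b=edges(r,292,312);L.append((a,r));R.append((b,r))
for r in range(206,230):
    a,_=edges(r,265,285);L.append((a,r))
l=ray(c,L,.04)[:,:2];q=ray(c,R,.04)[:,:2]
def fit(P):
    vx,vy,x,yy=cv2.fitLine(P.astype(np.float32),cv2.DIST_HUBER,0,.001,.001).ravel();v=np.array([vx,vy]);v*=np.sign(vy);return v,np.array([x,yy])
for n,P in(('left',l),('right',q)):
    v,o=fit(P);print(n,np.degrees(np.arctan2(v[1],v[0])).round(2),o.round(4))
S=[]
for r in range(236,262):
    a,_=edges(r,294,310);S.append((a,r))
s=ray(c,S,.05)[:,:2];vs,os_=fit(s);print('stop',np.degrees(np.arctan2(vs[1],vs[0])).round(2),os_.round(4))
v,o=fit(l);n=np.array([v[1],-v[0]])
print('stop face to bar left side (want 30mm):',((s-o)@n*1e3).mean().round(2))
# glassware moved? compare depth-heights between views: cup, jar, flask positions from wrist0 vs wrist5
for i in(0,5):
    W=world('wrist',i);z=W[...,2]
    m=(z>.033)&(z<.065)&(W[...,0]>.64)&(W[...,0]<.74)&(abs(W[...,1])<.13)
    k,lb,st,_=cv2.connectedComponentsWithStats(m.astype(np.uint8))
    print(i,[np.round((W[lb==j].min(0)+W[lb==j].max(0))[:2]/2,3).tolist() for j in range(1,k) if st[j,4]>80])
```

```text
left 99.02 [ 0.5677 -0.0086]
right 99.18 [0.5912 0.0412]
stop 100.14 [ 0.6233 -0.1594]
stop face to bar left side (want 30mm): 31.24
0 [[0.683, 0.084], [0.69, -0.008], [0.701, -0.09]]
5 [[0.683, 0.083], [0.69, -0.008], [0.701, -0.091]]
```

```bash
python3 -c "
from plant import *
print(observe()['time_s']);print(job_done())"
```

```text
33.4917
the job is handed in; nothing more can be done
None
```

The tray is closed: the bar sits with its notch on the post and its far end against the wooden stop. I handed the job in at 33.5 s, with the arm clear of everything.

- **Butting:** I gripped the bar 30 mm towards the plain end and slid it at its 48° slant. It touched the post in line with the bar and reached about 6 N.
- **Swing:** I swung it to 99.25° in small steps, holding about 5 N on the post. It dipped to 1.8 N on the first step. A sideways load of about 3 N on the notch built up early and was trimmed out by about 70°.
- **Pressing home:** I held about 8.5 N along the bar and about 5.5 N on the stop for over a second, then released. All averaged force readings stayed below 9 N, under the 12 N limit.

**Last checks:**
- **Post:** the wrist and side views show the post seated in the notch.
- **Line:** the bar lies at 99.0–99.2°, against 99.1° estimated beforehand for the front line.
- **Stop:** the stop's face measures 31.2 mm from the bar's front side, where 30 mm is flush, and its edge reads about 1° off the bar. The distance is within the pixel size and the 2 mm calibration; the angle comes from a short edge, so I trust the forces felt at the stop more.
- **Glassware:** the cup, jar and small flask are within 1 mm of where they started. I did not measure the tall flasks, but they are standing in the later wrist picture.

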